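# Tip a carton onto its side against a loading plate

### The job

The cardboard carton with the red band stands on end in front of the low blue loading plate. Slide it standing up until its base sits square against the plate's edge, push high on its back so that it tips over that edge onto its side, then slide it lying along the plate until its banded end meets the steel face of the end stop, press it there steadily with about 12 N for a good second, and leave it lying square against the stop in its lane. Never push the carton harder than 25 N, as its walls crush; leave everything else where it is.

Things in the scene. Friction and masses are not known exactly. Their poses are not given: they have to be found in the camera images.
- carton: Loose carton, 100 mm (its x) by 120 mm (its y), 130 mm tall (its z), 0.35 to 0.7 kg, weight central; red band near its top end. Too wide to grasp. Origin at the centre of its underside, z out of its top. It starts upright, 25 to 55 mm short of the plate's yellow-striped edge, +x face looking at that edge within 0.15 rad; push on its -x face. Pushed low it slides; pushed high it tips.
- carton_mid (a point): Centre of the carton, 65 mm from its underside; turns with the carton.
- carton_top (a point): Centre of the carton's top (banded) end, 130 mm from its underside; turns with the carton.
- dock: Fixed blue plate on the bench, 12 mm thick: the stop. Origin on the bench surface; x points from the yellow-striped stop edge (x = -100 mm) to the end stop. The carton's lane is centred on y = 0; the plate spans y = -85 to +215 mm. Pushed high, the carton rolls about its lower front edge, goes over by itself at about 40 degrees and lands with its top end near x = 0.
- fence: End stop: fixed grey upright frame across the lane, 160 mm wide, 60 mm tall. In front of it a rigid steel face, 150 mm wide, is clamped on two rods 8 to 26 mm ahead of the origin (towards the carton); its setting varies and is not measured: feel for it. Origin at the foot of the frame's near side, on the plate's top; x points away from the carton, parallel to the plate's x.
- laid_carton: Bystander: carton with a green band already lying on the plate, 140 x 90 x 80 mm; origin under its centre.
- beaker: Bystander: glass beaker, 80 mm across, 100 mm tall; origin under its centre.
- jar: Bystander: small jar, 44 mm across, 55 mm tall, on the far side of the carton; origin under its centre.
- wrench: Bystander: wrench, 150 mm long, lying on the bench; origin under its middle.
- column: Bystander: standing steel column, 32 mm across, 110 mm tall; origin under its centre.
There are look-alikes about, which are no part of the job. What is shaped like the carton but purple is not meant.

How it is judged:
By the outcome, as a careful person would: the job done as asked, in the order asked, and still so for the second after the job is handed in, with the robot touching nothing.
It also fails if it takes over 72 s, if anything falls off the work surface, if the arm or the gripper's body presses on something with over 40 N, if the wrist force passes 120 N, or if a joint passes its speed limit or range.

### The arm

A 6-joint arm with a two-finger parallel gripper is mounted at the origin on the work surface. World frame = base frame: x ahead of the robot, y to its left, z up, the work surface at z = 0. Lengths are in mm, angles in rad, forces in N, time in s.
With the tool pointing down it reaches from about 275 to 750 mm from the base axis. Payload 10.2 kg.
Tool frame: the origin (TCP) lies midway between the tips of the shut fingers; the grasp point (between the pads) lies 19 mm behind it (bot.tcp_to_grasp is the distance from the TCP to the grasp point, in mm); x points along the fingers, y is the direction in which the jaws open and shut, and the axes are right-handed (so a half turn about x gives the same grasp; the last joint's range is limited). The gripper opens to 88 mm and grips with 3 to 60 N. Pads are 18 mm wide; open, the fingers measure 123 mm over their backs; the gripper's body (75 mm by 187 mm) begins 45 mm behind the grasp point.
Start: joints at [-1.441, 0.313, 1.498, -0, 1.331, -0.223], TCP at [181.389, -492.676, 238.72] pointing down, gripper open.
Joint ranges: [-2.94, 2.94], [-0.97, 2.17], [0.19, 2.56], [-1.23, 4.37], [0.02, 3.11], [-2.88, 2.88]. Speed limits (rad/s): [2.39, 2.39, 3.01, 3.14, 3.14, 3.14].

### API

Orientations are given as [roll, pitch, yaw] about the fixed x, y, z axes, in that order (R = Rz(yaw) Ry(pitch) Rx(roll)).
In Python, from station import bot, eyes gives the robot as it stands.
- The arm moves only by the tool step_arm, never from a script. Its argument "commands" is a list of rows, each an object with "slide": the shift along the tool's x, y, z in m, a list of three; "twist": the turn about the tool's x in rad; "grip": the opening, from -1 (shut) to 1 (fully open). A call has exactly 10 rows; each row shifts and turns the commanded pose from where the row before left it, along the tool's axes as they then stand; what a row does not reach is not made up. A row lasts 1/8 s, in which the tool goes at most 62.5 mm and 10.7 degrees, less where a joint would pass 70% of its speed; a pose out of reach is approached as far as the arm can. A call with a gripper value outside its range is refused whole. The fingers move at their own pace and stop on an object; "grip_force" is the grip in N (left out, the last holds). Time passes only in rows, so rows that do not move let the fingers close, or fill a call up. It gives the time, the measured TCP pose, the force and the opening at its end, in the units of the state.
- bot.get_state(): the state, without advancing time (a new reading comes with each control period).
- eyes.capture(name): name is "scene" or "top" or "wrist"; returns a dict with "frame" (420x560x3 uint8, red, green, blue), "vfov" (degrees; the focal length in pixels is half the picture's height over the tangent of half this angle, whatever the lens; pixels are square), "cx", "cy" (the principal point, pixels), "world_to_cam" (4x4, takes a point from world to camera coordinates). Camera axes: x right, y down, z forward; pixel columns grow to the right and rows downward; lengths in mm; the calibration is good to about 2 mm. A picture is of the moment at which its call begins. There is no depth.
- bot.close_job(): hands the job in, once; it reports no verdict.
Trained networks look in a picture, given as the dict that the camera call returned (one of the last four; its "shot" number tells which), for a name from the list of things; names that differ only in an ending like _2 or _b are one class to them, and where a whole thing is asked for, a point or a joint stands for the part that bears it (a point fixed in the world has none). Each returns a list of dicts, best first, with "conf" (0 to 1); they miss things now and then, are a little off and sometimes report something else, mostly with a low value. They report only what shows in the picture. A call takes as long as a camera call. They do not tell look-alikes from the thing itself.
- eyes.silhouettes(query, picture): "mask" (420x560 bool, what is visible of it) and "centre" ([column, row] in pixels, amid what is visible of it).
The state is a dict: "time": time; "qpos": joint angles; "joint_velocities": joint speeds; "joint_efforts": joint torques, N m; "eef_pos": TCP position; "eef_rot": TCP orientation; "wrist_force": force on the tool from outside, world axes, zero at the start; "wrist_torque": the same for the moment, N m; "gripper_width": finger opening in mm.
Only numpy, scipy, OpenCV 4.12 (cv2) and the standard library are available. Lean on these libraries where they do the work, as an engineer would, in place of code of your own. Each camera call takes 0.05 s, during which the arm holds its last target.

## Working session

There is one attempt and no reset: what is moved stays moved. The work goes in short steps, Python scripts to look and compute and a tool call to move; the robot and the scene stay as the last step left them, time stands still between calls to the robot, and variables do not carry over. Pictures are saved under pics/ and viewed, and the job is handed in when it is done.

Besides the shell and the picture viewer there is one more tool, called after "Call:" as name([rows], argument=value, ...), one row to a line, values as JSON. step_arm: Moves the arm, as the interface text tells. Its arguments: {"type":"object","properties":{"commands":{"type":"array","items":{"type":"object","properties":{"slide":{"type":"array","items":{"type":"number"}},"twist":{"type":"number"},"grip":{"type":"number"}}}},"grip_force":{"type":"number"}},"required":["commands"]}

```bash
ls; mkdir -p pics; cat > h.py <<'E'
import numpy as np, cv2
from station import bot, eyes
def save(n,im): cv2.imwrite('pics/'+n,cv2.cvtColor(im,cv2.COLOR_RGB2BGR))
def K(p):
    f=210/np.tan(np.radians(p['vfov'])/2)
    return np.array([[f,0,p['cx']],[0,f,p['cy']],[0,0,1]])
def proj(p,X):
    X=np.atleast_2d(X); T=np.array(p['world_to_cam']); c=X@T[:3,:3].T+T[:3,3]
    q=c@K(p).T; return q[:,:2]/q[:,2:]
def back(p,uv,z):
    uv=np.atleast_2d(uv); T=np.array(p['world_to_cam']); R=T[:3,:3]; C=-R.T@T[:3,3]
    d=(np.linalg.inv(K(p))@np.c_[uv,np.ones(len(uv))].T).T@R
    s=(z-C[2])/d[:,2]; return C+s[:,None]*d
E
python3 - <<'E'
from h import *
import pickle
P={}
for n in ['scene','top','wrist']:
    p=eyes.capture(n); P[n]=p; save(n+'0.png',p['frame'])
    T=np.array(p['world_to_cam']); print(n,p['vfov'],p['cx'],p['cy'],(-T[:3,:3].T@T[:3,3]).round(0), [k for k in p])
pickle.dump(P,open('P0.pkl','wb'))
print(bot.get_state())
E
```

```text
pics
scene 56.263585323594626 284.95520032770423 207.75837574115434 [1114.   39.  953.] ['frame', 'vfov', 'cx', 'cy', 'world_to_cam', 'shot']
top 52.3246822767269 280.9740555233574 213.53687894118056 [ 412.   18. 1292.] ['frame', 'vfov', 'cx', 'cy', 'world_to_cam', 'shot']
wrist 69.14983436034015 277.455442088881 209.60221213944078 [ 246. -469.  384.] ['frame', 'vfov', 'cx', 'cy', 'world_to_cam', 'shot']
{'time': 0.15, 'qpos': array([-1.44143579e+00,  3.13292763e-01,  1.49818674e+00,  5.08570580e-06,
        1.33100665e+00, -2.23434951e-01]), 'joint_velocities': array([ 0.00128036, -0.00242642, -0.00350606, -0.00088021, -0.00142787,
       -0.00119327]), 'joint_efforts': array([ 2.07131648e-03, -4.02303064e+01, -2.52316493e+01,  6.94243074e-02,
        3.43936170e-02, -6.67289328e-05]), 'eef_pos': array([ 181.35044863, -492.51117781,  238.33577764]), 'eef_rot': array([-1.79975903,  1.56990281,  1.6946279 ]), 'wrist_force': array([-0.35165489, -0.27943437, -0.1871689 ]), 'wrist_torque': array([-0.06155604,  0.05746421,  0.00059578]), 'gripper_width': 88.01222782834446}
```

View pics/scene0.png

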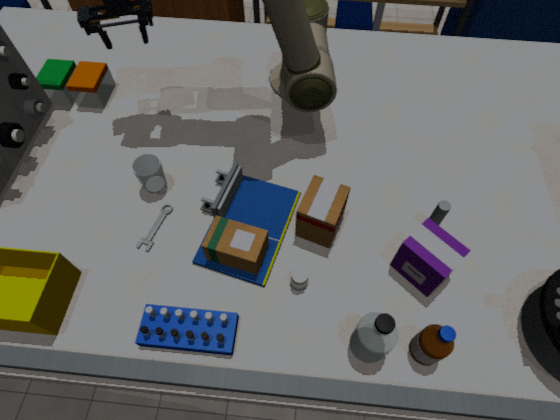

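View pics/top0.png

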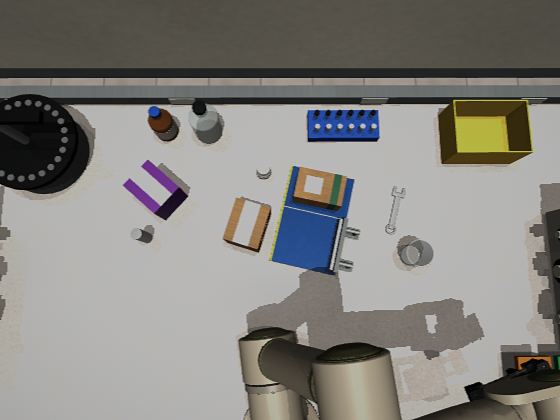

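View pics/wrist0.png

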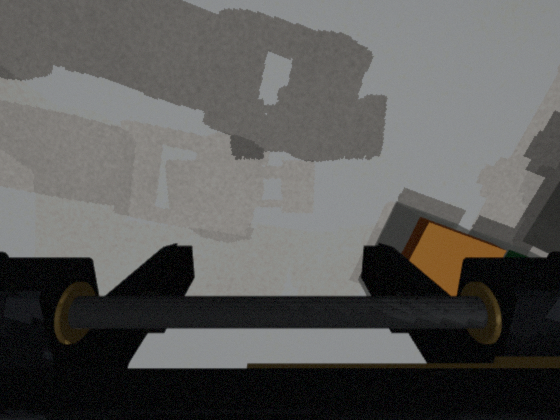

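The red-banded carton is at scene (322,210) and top (248,222). It could be confused with the green-banded lying carton at scene (235,245) / top (320,188), or the purple box at scene (420,265) / top (157,190). I choose the one with the red band, standing just in front of the yellow edge, and check it in a crop.

```bash
python3 - <<'E'
from h import *
import pickle
P=pickle.load(open('P0.pkl','rb'))
a=P['scene']['frame'][150:310,180:370]; b=P['top']['frame'][150:290,210:370]
a=cv2.resize(a,None,fx=3,fy=3,interpolation=cv2.INTER_CUBIC)[:480]; b=cv2.resize(b,None,fx=4.5,fy=4.5,interpolation=cv2.INTER_CUBIC)
save('cropA.png',a); save('cropB.png',b[:600])
for n in ['scene','top']:
    p=P[n]
    for q in ['carton','dock','fence','laid_carton','jar','column','beaker','wrench']:
        try:
            r=eyes.silhouettes(q,p); print(n,q,[(round(x['conf'],2),np.round(x['centre']),x['mask'].sum()) for x in r[:3]])
            P[n+q]=r
        except Exception as e: print(n,q,e)
pickle.dump(P,open('P0.pkl','wb'))
E
```

```text
scene carton [(0.96, array([426., 253.]), np.int64(3421)), (0.68, array([318., 213.]), np.int64(2626))]
scene dock [(0.94, array([262., 217.]), np.int64(4225))]
scene fence [(0.75, array([226., 190.]), np.int64(1083))]
scene laid_carton [(0.58, array([235., 244.]), np.int64(2757))]
scene jar [(0.71, array([300., 277.]), np.int64(353))]
scene column [(0.58, array([440., 211.]), np.int64(280))]
scene beaker [(0.91, array([152., 173.]), np.int64(1021))]
scene wrench [(0.78, array([155., 227.]), np.int64(388))]
top carton [(0.91, array([156., 190.]), np.int64(2031)), (0.67, array([245., 227.]), np.int64(1743))]
top dock [(0.77, array([308., 233.]), np.int64(4406))]
top fence [(0.75, array([337., 243.]), np.int64(897))]
top laid_carton [(0.65, array([316., 189.]), np.int64(1700))]
top jar [(0.75, array([264., 168.]), np.int64(205))]
top column [(0.71, array([142., 235.]), np.int64(256))]
top beaker [(0.57, array([414., 253.]), np.int64(776))]
top wrench [(0.77, array([397., 205.]), np.int64(334))]
```

View pics/cropA.png

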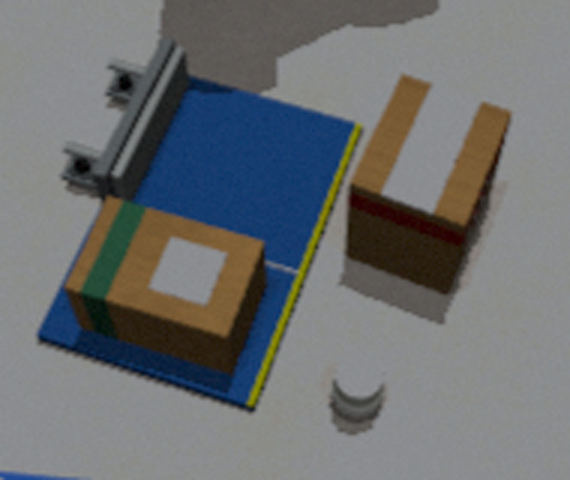

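View pics/cropB.png

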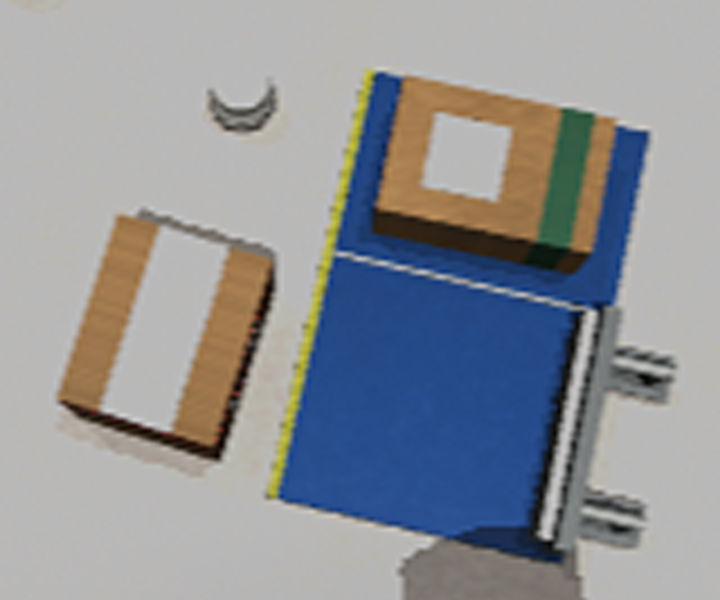

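The crop confirms the choice: the upright box has a dark red band at its top end and faces the yellow edge, with the fence at the far end of the lane. The next script fits the poses from the corners.

```bash
cat > fit.py <<'E'
from h import *
from scipy.optimize import least_squares
def fitpose(obs,x0):
    # obs list of (pic, uv, local xyz)
    def res(v):
        c,s=np.cos(v[2]),np.sin(v[2]); R=np.array([[c,-s,0],[s,c,0],[0,0,1]])
        return np.concatenate([(proj(p,R@np.array(l)+[v[0],v[1],0])[0]-uv) for p,uv,l in obs])
    r=least_squares(res,x0,loss='soft_l1',x_scale=[10,10,.05]); return r.x,res(r.x)
E
python3 - <<'E'
from fit import *
import pickle
P=pickle.load(open('P0.pkl','rb'))
S,T=P['scene'],P['top']
cs=lambda u,v:np.array([(u+.5)/3-.5+180,(v+.5)/3-.5+150])
ct=lambda u,v:np.array([(u+.5)/4.5-.5+210,(v+.5)/4.5-.5+150])
for pic,pts in ((S,[cs(360,124),cs(252,405),cs(40,338)]),(T,[ct(273,497),ct(370,70),ct(648,130)])):
    print('dock corners',back(pic,pts,12).round(1).tolist())
for pic,pts in ((S,[cs(403,75),cs(511,113),cs(462,226),cs(350,188)]),(T,[ct(118,214),ct(275,255),ct(220,455),ct(60,402)])):
    print('carton top',back(pic,pts,130).round(1).tolist())
yaw0=-np.pi/2-.2
# dock
obs=[(S,cs(360,124),(-100,-85,12)),(S,cs(252,405),(-100,215,12)),(T,ct(273,497),(-100,-85,12)),(T,ct(370,70),(-100,215,12))]
d,r=fitpose(obs,[430,0,yaw0]);print('dock',d.round(3),r.round(1))
L={ 'pp':(50,60,130),'pm':(50,-60,130),'mp':(-50,60,130),'mm':(-50,-60,130)}
# dock+y = world +x ; local +x -> world -y.
obs=[(S,cs(403,75),L['pm']),(S,cs(511,113),L['mm']),(S,cs(462,226),L['mp']),(S,cs(350,188),L['pp']),
(T,ct(118,214),L['mp']),(T,ct(275,255),L['pp']),(T,ct(220,455),L['pm']),(T,ct(60,402),L['mm'])]
c,r=fitpose(obs,[430,150,yaw0]);print('carton',c.round(3),r.round(1))
cc,ss=np.cos(d[2]),np.sin(d[2]); dd=c[:2]-d[:2]
print('carton in dock',cc*dd[0]+ss*dd[1],-ss*dd[0]+cc*dd[1],c[2]-d[2])
w=lambda x,y:(d[0]+cc*x-ss*y,d[1]+ss*x+cc*y)
# fence
for pic,q in((S,[cs(172,42),cs(188,60),cs(118,200)]),(T,[ct(621,308),ct(566,550)])):
    X=back(pic,q,72); print('fence far top in dock',[(round(float(cc*(a-d[0])+ss*(b-d[1])),1),round(float(-ss*(a-d[0])+cc*(b-d[1])),1)) for a,b,_ in X])
X=back(T,[ct(580,310),ct(597,310),ct(540,538),ct(553,540)],66); print('face in dock',[(round(float(cc*(a-d[0])+ss*(b-d[1])),1),round(float(-ss*(a-d[0])+cc*(b-d[1])),1)) for a,b,_ in X])
for q,z in (('jar',27),('column',55),('beaker',50),('laid_carton',50)):
    for n in ('scene','top'):
        r=P[n+q]
        if r: a,b,_=back(P[n],r[0]['centre'],z)[0]; print(q,n,round(a),round(b), 'dock',round(float(cc*(a-d[0])+ss*(b-d[1])),1),round(float(-ss*(a-d[0])+cc*(b-d[1])),1))
np.save('dock.npy',d)
E
```

```text
dock corners [[481.6, 29.7, 12.0], [772.3, -38.6, 12.0], [730.5, -227.3, 12.0]]
dock corners [[481.5, 29.3, 12.0], [773.3, -38.4, 12.0], [730.2, -228.7, 12.0]]
carton top [[506.5, 63.9, 130.0], [536.8, 157.1, 130.0], [650.3, 119.2, 130.0], [624.2, 27.5, 130.0]]
carton top [[649.0, 123.0, 130.0], [622.9, 26.5, 130.0], [500.5, 60.1, 130.0], [533.2, 156.9, 130.0]]
dock [541.041 -87.102  -1.8  ] [-0.  -0.2 -0.1  0.3 -0.1  0.2  0.   0.1]
carton [578.083  91.846  -1.863] [-1.  -0.2 -0.  -0.6  1.3 -0.  -0.2 -1.1  0.2 -0.3 -0.1  0.6 -0.4 -2.1
 -0.  -0.7]
carton in dock -182.68321629383817 -4.600017009630875 -0.06307328458942107
fence far top in dock [(84.8, -76.1), (62.8, -61.4), (63.8, 97.9)]
fence far top in dock [(92.7, 79.9), (88.9, -79.2)]
face in dock [(67.9, 73.8), (78.6, 76.2), (72.1, -75.1), (80.4, -74.5)]
jar scene 749 49 dock -180.0 171.8
jar top 759 47 dock -180.4 181.6
column scene 536 409 dock -482.1 -117.3
column top 555 399 dock -476.6 -97.2
beaker scene 488 -392 dock 309.3 17.5
beaker top 498 -391 dock 305.7 27.0
laid_carton scene 685 -122 dock 1.4 148.5
laid_carton top 689 -108 dock -13.3 148.6
```

```bash
cat >> h.py <<'E'
from scipy.spatial.transform import Rotation as Ro
D=None
import os
if os.path.exists('dock.npy'):
    D=np.load('dock.npy')
def todock(X):
    c,s=np.cos(D[2]),np.sin(D[2]); a,b=X[0]-D[0],X[1]-D[1]; return np.array([c*a+s*b,-s*a+c*b])
def toworld(x,y):
    c,s=np.cos(D[2]),np.sin(D[2]); return np.array([D[0]+c*x-s*y,D[1]+s*x+c*y])
def report():
    st=bot.get_state(); R=Ro.from_euler('xyz',st['eef_rot']).as_matrix()
    c,s=np.cos(D[2]),np.sin(D[2])
    ty=R[:,1]; tz=R[:,2]
    yawerr=np.arctan2(ty[0]*-0+(-s*ty[0]*0),1)
    f=st['wrist_force']
    a=np.arctan2(-s*ty[1]*0+ (c*ty[0]+s*ty[1]), (-s*ty[0]+c*ty[1]))
    print('t',round(st['time'],2),'dock xy',todock(st['eef_pos']).round(2),'z',st['eef_pos'][2].round(2),'w',round(st['gripper_width'],1))
    print('toolx',R[:,0].round(4),'tooly',ty.round(4),'toolz',tz.round(4))
    print('tooly in dock angle from dock y (deg, cw toward +x):',np.degrees(a).round(2))
    print('force dock',(c*f[0]+s*f[1]).round(2),(-s*f[0]+c*f[1]).round(2),f[2].round(2),'q',st['qpos'].round(3))
    return st,R
def goto(x,y,z):
    st,R=report(); w=toworld(x,y); d=np.array([*w,z])-st['eef_pos']
    print('world delta',d.round(1),'TOOL slide mm',(R.T@d).round(1))
E
python3 - <<'E'
from h import *
goto(-270,-4.6,238)
goto(-270,-4.6,72)
E
```

```text
t 0.95 dock xy [ 476.71 -258.07] z 238.71 w 88.2
toolx [ 0.  0. -1.] tooly [ 0.3455 -0.9384 -0.    ] toolz [-0.9384 -0.3455 -0.    ]
tooly in dock angle from dock y (deg, cw toward +x): 56.65
force dock -0.21 0.83 -0.39 q [-1.441  0.313  1.498  0.     1.331 -0.223]
world delta [416.6 669.6  -0.7] TOOL slide mm [   0.7 -484.4 -622.2]
t 0.95 dock xy [ 476.71 -258.07] z 238.71 w 88.2
toolx [ 0.  0. -1.] tooly [ 0.3455 -0.9384 -0.    ] toolz [-0.9384 -0.3455 -0.    ]
tooly in dock angle from dock y (deg, cw toward +x): 56.65
force dock -0.21 0.83 -0.39 q [-1.441  0.313  1.498  0.     1.331 -0.223]
world delta [ 416.6  669.6 -166.7] TOOL slide mm [ 166.7 -484.4 -622.2]
```

Call:
step_arm([
  {"slide":[0,-0.03,-0.039],"twist":0,"grip":0.6},
  {"slide":[0,-0.03,-0.039],"twist":0,"grip":0.6},
  {"slide":[0,-0.03,-0.039],"twist":0,"grip":0.6},
  {"slide":[0,-0.03,-0.039],"twist":0,"grip":0.6},
  {"slide":[0,-0.03,-0.039],"twist":0,"grip":0.6},
  {"slide":[0,-0.03,-0.039],"twist":0,"grip":0.6},
  {"slide":[0,-0.03,-0.039],"twist":0,"grip":0.6},
  {"slide":[0,-0.03,-0.039],"twist":0,"grip":0.6},
  {"slide":[0,-0.03,-0.039],"twist":0,"grip":0.6},
  {"slide":[0,-0.03,-0.039],"twist":0,"grip":0.6},
], grip_force=20)

```text
time: 2.2
eef_pos: [444.4, -74.9, 238.9]
eef_rot: [2.305, 1.57, -0.483]
wrist_force: [0.9, -0.1, -0.2]
gripper_width: 70.3
```

Call:
step_arm([
  {"slide":[0,-0.03,-0.039],"twist":0,"grip":0.6},
  {"slide":[0,-0.03,-0.039],"twist":0,"grip":0.6},
  {"slide":[0,-0.03,-0.039],"twist":0,"grip":0.6},
  {"slide":[0,-0.03,-0.039],"twist":0,"grip":0.6},
  {"slide":[0,0,0],"twist":-0.165,"grip":0.6},
  {"slide":[0,0,0],"twist":-0.165,"grip":0.6},
  {"slide":[0,0,0],"twist":-0.165,"grip":0.6},
  {"slide":[0,0,0],"twist":-0.165,"grip":0.6},
  {"slide":[0,0,0],"twist":-0.165,"grip":0.6},
  {"slide":[0,0,0],"twist":-0.164,"grip":0.6},
])

```text
time: 3.45
eef_pos: [548.6, 90.1, 238.7]
eef_rot: [-0.722, 1.571, -2.516]
wrist_force: [0.1, -0.1, -0.2]
gripper_width: 70.5
```

```bash
python3 - <<'E'
from h import *
goto(-270,-4.6,72)
E
```

```text
t 3.45 dock xy [-174.29  -32.87] z 238.7 w 70.5
toolx [-0. -0. -1.] tooly [ 0.9751 -0.2217 -0.    ] toolz [-0.2217 -0.9751  0.    ]
tooly in dock angle from dock y (deg, cw toward +x): -0.33
force dock 0.1 0.11 -0.17 q [-0.048  0.381  1.402 -0.     1.358  0.176]
world delta [  49.3   86.8 -166.7] TOOL slide mm [166.7  28.8 -95.5]
```

Call:
step_arm([
  {"slide":[0,0.0058,-0.0175],"twist":0.006,"grip":0.6},
  {"slide":[0,0.0058,-0.0175],"twist":0,"grip":0.6},
  {"slide":[0,0.0058,-0.0175],"twist":0,"grip":0.6},
  {"slide":[0,0.0058,-0.0175],"twist":0,"grip":0.6},
  {"slide":[0,0.0056,-0.0175],"twist":0,"grip":0.6},
  {"slide":[0.04,0,0],"twist":0,"grip":0.6},
  {"slide":[0.04,0,0],"twist":0,"grip":0.6},
  {"slide":[0.04,0,0],"twist":0,"grip":0.6},
  {"slide":[0.03,0,0],"twist":0,"grip":0.6},
  {"slide":[0.0165,0,0],"twist":0,"grip":0.6},
])

```text
time: 4.7
eef_pos: [596.5, 168.5, 70.8]
eef_rot: [-1.245, 1.569, -3.051]
wrist_force: [0.6, 0.5, 0.7]
gripper_width: 70.8
```

```bash
python3 - <<'E'
from h import *
goto(-262,-4.6,72)
p=eyes.capture('top'); b=p['frame'][150:290,190:360]; save('t1.png',cv2.resize(b,None,fx=4,fy=4,interpolation=cv2.INTER_CUBIC))
E
```

```text
t 4.7 dock xy [-261.52   -4.12] z 70.75 w 70.8
toolx [-1.8e-03 -2.0e-04 -1.0e+00] tooly [ 0.9725 -0.2329 -0.0017] toolz [-2.329e-01 -9.725e-01  6.000e-04]
tooly in dock angle from dock y (deg, cw toward +x): 0.33
force dock -0.65 0.48 0.69 q [ 0.087  0.685  1.379 -0.     1.079  0.322]
world delta [-0.4  0.6  1.2] TOOL slide mm [-1.2 -0.5 -0.5]
```

View pics/t1.png

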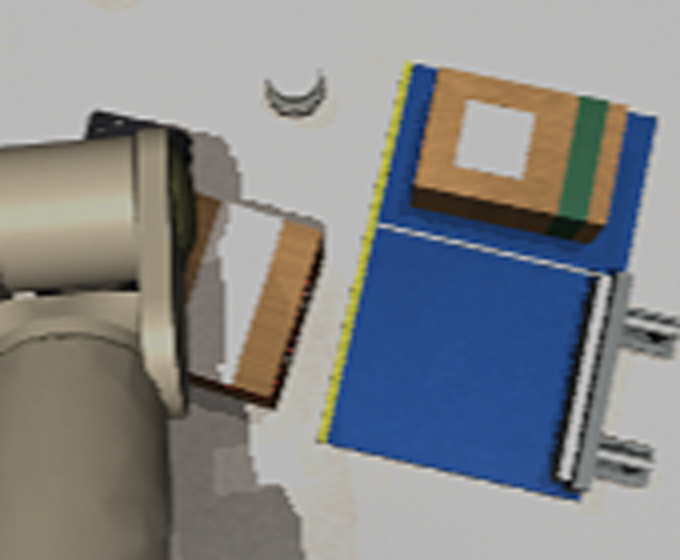

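Call:
step_arm([
  {"slide":[-0.001,0,0.005],"twist":-0.006,"grip":0.6},
  {"slide":[0,0,0.005],"twist":0,"grip":0.6},
  {"slide":[0,0,0.004],"twist":0,"grip":0.6},
  {"slide":[0,0,0.003],"twist":0,"grip":0.6},
  {"slide":[0,0,0.003],"twist":0,"grip":0.6},
  {"slide":[0,0.0004,0.003],"twist":0,"grip":0.6},
  {"slide":[0,0.0004,0.003],"twist":0,"grip":0.6},
  {"slide":[0,0.0004,0.003],"twist":0,"grip":0.6},
  {"slide":[0,0.0004,0.003],"twist":0,"grip":0.6},
  {"slide":[0,0.0004,0.003],"twist":0,"grip":0.6},
])

```text
time: 6.0
eef_pos: [590.9, 133.8, 73.2]
eef_rot: [-1.425, 1.571, 3.058]
wrist_force: [-0.2, 1.8, -1.0]
gripper_width: 70.4
```

```bash
python3 - <<'E'
from h import *
goto(-209,0,72)
p=eyes.capture('top'); b=p['frame'][150:290,190:360]; save('t2.png',cv2.resize(b,None,fx=4,fy=4,interpolation=cv2.INTER_CUBIC))
p=eyes.capture('scene'); b=p['frame'][130:320,190:400]; save('s2.png',cv2.resize(b,None,fx=3.5,fy=3.5,interpolation=cv2.INTER_CUBIC)[:600])
E
```

```text
t 6.0 dock xy [-226.47   -1.68] z 73.19 w 70.4
toolx [-0.  0. -1.] tooly [ 0.9739 -0.227  -0.    ] toolz [-0.227  -0.9739  0.    ]
tooly in dock angle from dock y (deg, cw toward +x): -0.02
force dock -1.71 -0.58 -1.04 q [0.03  0.654 1.428 0.    1.059 0.259]
world delta [ -2.3 -17.4  -1.2] TOOL slide mm [ 1.2  1.7 17.5]
```

View pics/t2.png

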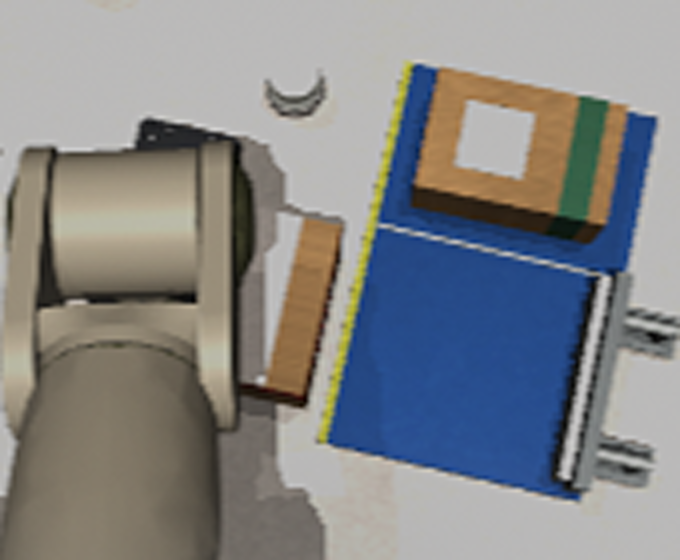

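View pics/s2.png

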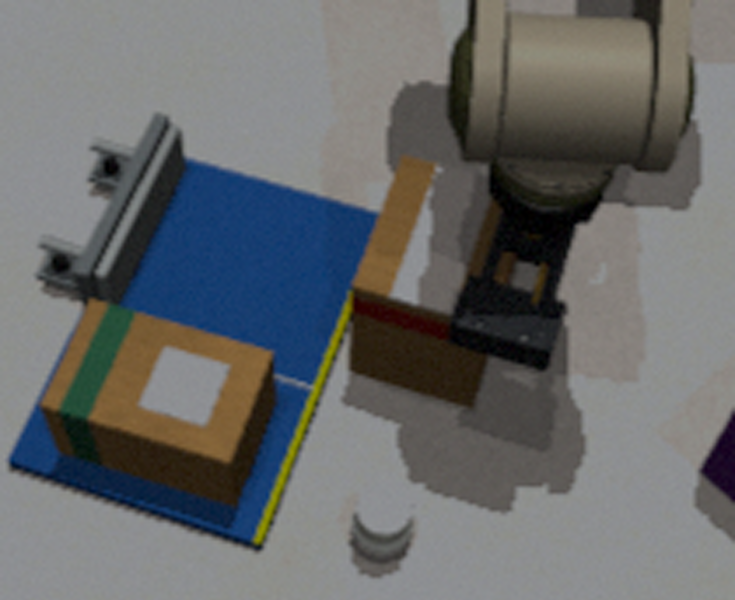

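```bash
python3 - <<'E'
from h import *
import pickle
T=pickle.load(open('P0.pkl','rb'))['top'];S=pickle.load(open('P0.pkl','rb'))['scene']
f=lambda u,v:((u+.5)/4-.5+190,(v+.5)/4-.5+150)
for q in [(343,222),(307,405)]: print(todock(back(T,[f(*q)],130)[0]).round(1))
f=lambda u,v:((u+.5)/3.5-.5+190,(v+.5)/3.5-.5+130)
for q in [(404,156),(355,286)]: print(todock(back(S,[f(*q)],130)[0]).round(1))
E
```

```text
[-117.4   59.9]
[-113.2  -68.7]
[-116.9  -61.8]
[-117.5   56.5]
```

Call:
step_arm([
  {"slide":[0,0.0003,0.002],"twist":0,"grip":0.6},
  {"slide":[0,0.0003,0.002],"twist":0,"grip":0.6},
  {"slide":[0,0.0003,0.002],"twist":0,"grip":0.6},
  {"slide":[0,0.0003,0.002],"twist":0,"grip":0.6},
  {"slide":[0,0.0003,0.002],"twist":0,"grip":0.6},
  {"slide":[0,0.0003,0.002],"twist":0,"grip":0.6},
  {"slide":[0,0.0003,0.002],"twist":0,"grip":0.6},
  {"slide":[0,0.0003,0.0015],"twist":0,"grip":0.6},
  {"slide":[0,0,0.001],"twist":0,"grip":0.6},
  {"slide":[0,0,0.0005],"twist":0,"grip":0.6},
])

```text
time: 7.35
eef_pos: [589.9, 118.9, 74.4]
eef_rot: [2.849, 1.566, 1.048]
wrist_force: [0.4, 14.6, 7.4]
gripper_width: 70.5
```

```bash
python3 - <<'E'
from h import *
goto(-209,0,72)
p=eyes.capture('top'); b=p['frame'][150:290,190:360]; save('t3.png',cv2.resize(b,None,fx=4,fy=4,interpolation=cv2.INTER_CUBIC))
p=eyes.capture('scene'); b=p['frame'][130:320,190:400]; save('s3.png',cv2.resize(b,None,fx=3.5,fy=3.5,interpolation=cv2.INTER_CUBIC)[:600])
E
```

```text
t 7.35 dock xy [-211.73    0.75] z 74.42 w 70.5
toolx [ 0.0023  0.0039 -1.    ] tooly [ 0.9736 -0.2281  0.0013] toolz [-0.2281 -0.9736 -0.0043]
tooly in dock angle from dock y (deg, cw toward +x): 0.05
force dock -14.32 -2.95 7.42 q [0.003 0.643 1.444 0.005 1.052 0.231]
world delta [-1.4 -2.5 -2.4] TOOL slide mm [ 2.4 -0.8  2.7]
```

View pics/t3.png

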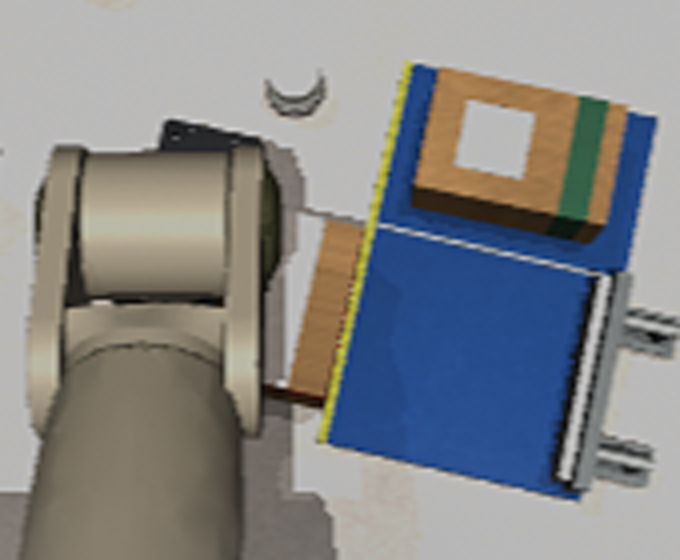

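View pics/s3.png

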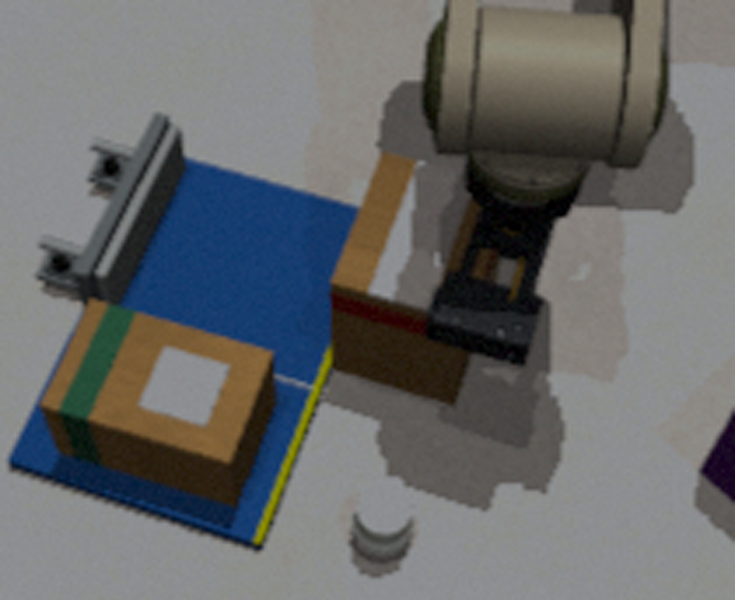

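The carton stands flat against the yellow edge: in t3 its front top edge runs along the stripe from (365,225) to (325,400), and the contact force reads 14 N. I'll back off and raise the fingers.

Call:
step_arm([
  {"slide":[0,0,-0.003],"twist":0,"grip":0.6},
  {"slide":[0,0,-0.005],"twist":0,"grip":0.6},
  {"slide":[0,0,-0.005],"twist":0,"grip":0.6},
  {"slide":[-0.014,0,0],"twist":0,"grip":0.6},
  {"slide":[-0.016,0,0],"twist":0,"grip":0.6},
  {"slide":[-0.015,0,0],"twist":0,"grip":0.6},
  {"slide":[0,0,0],"twist":0,"grip":0.6},
  {"slide":[0,0,0.002],"twist":0,"grip":0.6},
  {"slide":[0,0,0.002],"twist":0,"grip":0.6},
  {"slide":[0,0,0.002],"twist":0,"grip":0.6},
])

```text
time: 8.7
eef_pos: [590.8, 123.5, 117.8]
eef_rot: [-1.319, 1.57, -3.119]
wrist_force: [0.4, -0.1, -0.8]
gripper_width: 70.6
```

```bash
python3 - <<'E'
from h import *
goto(-209,0,118)
p=eyes.capture('scene'); b=p['frame'][130:320,190:400]; save('s4.png',cv2.resize(b,None,fx=3.5,fy=3.5,interpolation=cv2.INTER_CUBIC)[:600])
E
```

```text
t 8.7 dock xy [-216.43    0.56] z 117.81 w 70.6
toolx [-7.e-04 -0.e+00 -1.e+00] tooly [ 9.739e-01 -2.271e-01 -7.000e-04] toolz [-2.271e-01 -9.739e-01  2.000e-04]
tooly in dock angle from dock y (deg, cw toward +x): -0.01
force dock -0.02 0.44 -0.79 q [ 0.012  0.595  1.399 -0.     1.148  0.241]
world delta [-2.2 -7.1  0.2] TOOL slide mm [-0.2 -0.6  7.4]
```

View pics/s4.png

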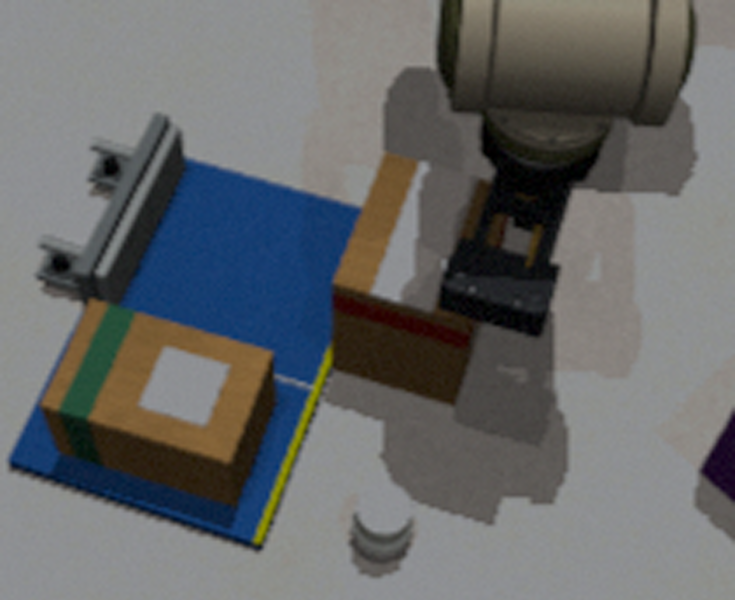

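The carton is still upright and square at the edge (scene crop about (400,290)). Now the high push to tip it.

Call:
step_arm([
  {"slide":[0,0,0.0025],"twist":0,"grip":0.6},
  {"slide":[0,0,0.0025],"twist":0,"grip":0.6},
  {"slide":[0,0,0.002],"twist":0,"grip":0.6},
  {"slide":[0,0,0.002],"twist":0,"grip":0.6},
  {"slide":[0,0,0.002],"twist":0,"grip":0.6},
  {"slide":[0,0,0.002],"twist":0,"grip":0.6},
  {"slide":[0,0,0.002],"twist":0,"grip":0.6},
  {"slide":[0,0,0.002],"twist":0,"grip":0.6},
  {"slide":[0,0,0.002],"twist":0,"grip":0.6},
  {"slide":[0,0,0.002],"twist":0,"grip":0.6},
])

```text
time: 10.0
eef_pos: [586.2, 103.2, 118.3]
eef_rot: [1.973, 1.571, 0.173]
wrist_force: [0.7, 4.1, 3.9]
gripper_width: 70.4
```

```bash
python3 - <<'E'
from h import *
goto(-140,0,118)
p=eyes.capture('scene'); b=p['frame'][130:320,190:400]; save('s5.png',cv2.resize(b,None,fx=3.5,fy=3.5,interpolation=cv2.INTER_CUBIC)[:600])
E
```

```text
t 10.0 dock xy [-195.55    0.72] z 118.27 w 70.4
toolx [ 1.e-04  0.e+00 -1.e+00] tooly [ 9.739e-01 -2.269e-01  1.000e-04] toolz [-0.2269 -0.9739 -0.    ]
tooly in dock angle from dock y (deg, cw toward +x): -0.02
force dock -4.12 -0.2 3.86 q [-0.022  0.578  1.428  0.     1.136  0.206]
world delta [-13.3 -53.9  -0.3] TOOL slide mm [ 0.3 -0.7 55.5]
```

View pics/s5.png

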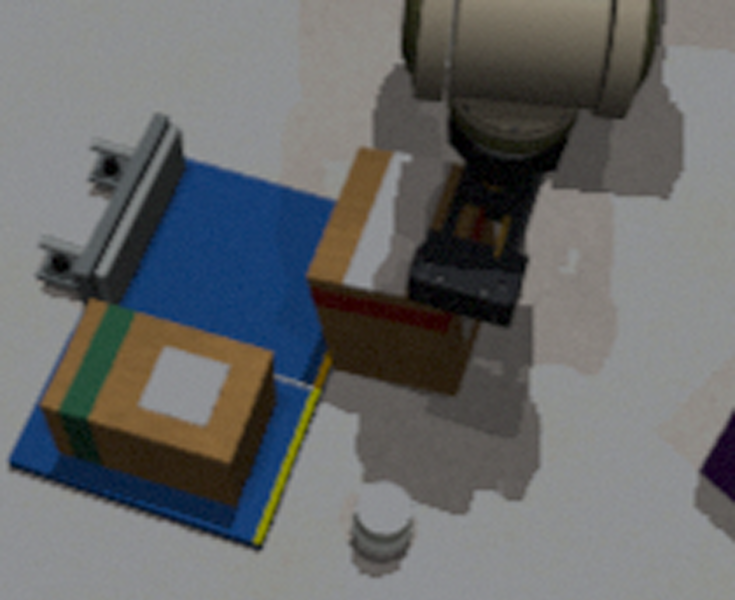

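It is tipping cleanly at about 4 N, so I continue.

Call:
step_arm([
  {"slide":[0,0,0.0025],"twist":0,"grip":0.6},
  {"slide":[0,0,0.0025],"twist":0,"grip":0.6},
  {"slide":[0,0,0.0025],"twist":0,"grip":0.6},
  {"slide":[0,0,0.0025],"twist":0,"grip":0.6},
  {"slide":[0,0,0.0025],"twist":0,"grip":0.6},
  {"slide":[0,0,0.0025],"twist":0,"grip":0.6},
  {"slide":[0,0,0.0025],"twist":0,"grip":0.6},
  {"slide":[0,0,0.0025],"twist":0,"grip":0.6},
  {"slide":[0,0,0.0025],"twist":0,"grip":0.6},
  {"slide":[0,0,0.0025],"twist":0,"grip":0.6},
])

```text
time: 11.3
eef_pos: [580.6, 78.7, 118.4]
eef_rot: [1.367, 1.57, -0.433]
wrist_force: [0.5, 4.3, 5.7]
gripper_width: 70.3
```

```bash
python3 - <<'E'
from h import *
goto(-140,0,118)
p=eyes.capture('scene'); b=p['frame'][130:320,190:400]; save('s6.png',cv2.resize(b,None,fx=3.5,fy=3.5,interpolation=cv2.INTER_CUBIC)[:600])
E
```

```text
t 11.3 dock xy [-170.47    0.82] z 118.44 w 70.3
toolx [ 4.e-04 -2.e-04 -1.e+00] tooly [ 9.739e-01 -2.269e-01  4.000e-04] toolz [-2.269e-01 -9.739e-01  1.000e-04]
tooly in dock angle from dock y (deg, cw toward +x): -0.02
force dock -4.28 -0.52 5.72 q [-0.065  0.559  1.46  -0.     1.123  0.164]
world delta [ -7.7 -29.5  -0.4] TOOL slide mm [ 0.4 -0.8 30.5]
```

View pics/s6.png

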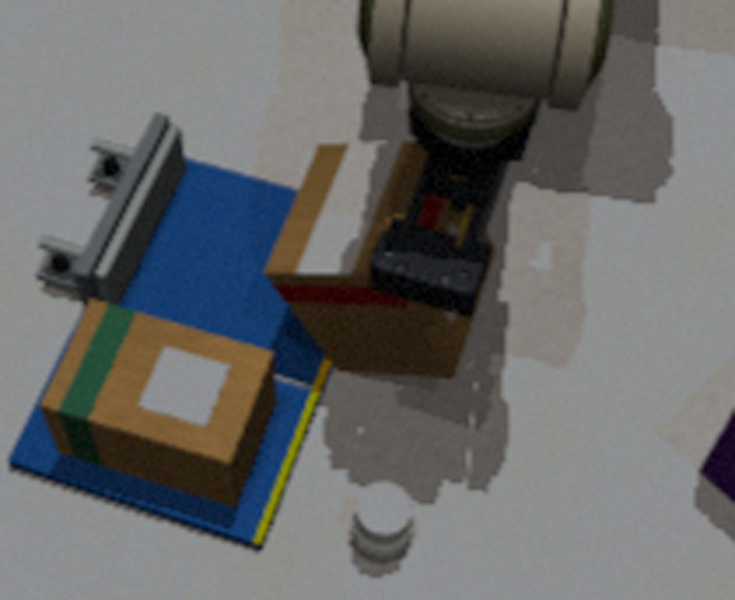

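Call:
step_arm([
  {"slide":[0,0,0.0025],"twist":0,"grip":0.6},
  {"slide":[0,0,0.0025],"twist":0,"grip":0.6},
  {"slide":[0,0,0.0025],"twist":0,"grip":0.6},
  {"slide":[0,0,0.0025],"twist":0,"grip":0.6},
  {"slide":[0,0,0.0025],"twist":0,"grip":0.6},
  {"slide":[0,0,0.0025],"twist":0,"grip":0.6},
  {"slide":[0,0,0.0025],"twist":0,"grip":0.6},
  {"slide":[0,0,0.0025],"twist":0,"grip":0.6},
  {"slide":[0,0,0.0025],"twist":0,"grip":0.6},
  {"slide":[0,0,0.0025],"twist":0,"grip":0.6},
])

```text
time: 12.6
eef_pos: [575.6, 54.6, 120.1]
eef_rot: [1.811, 1.568, 0.011]
wrist_force: [-0.1, 5.8, 18.4]
gripper_width: 70.6
```

```bash
python3 - <<'E'
from h import *
goto(-140,0,118)
p=eyes.capture('scene'); b=p['frame'][130:320,190:400]; save('s7.png',cv2.resize(b,None,fx=3.5,fy=3.5,interpolation=cv2.INTER_CUBIC)[:600])
E
```

```text
t 12.6 dock xy [-145.81    1.44] z 120.11 w 70.6
toolx [ 0.0029  0.     -1.    ] tooly [ 0.9739 -0.227   0.0028] toolz [-2.270e-01 -9.739e-01 -7.000e-04]
tooly in dock angle from dock y (deg, cw toward +x): -0.02
force dock -5.66 -1.42 18.43 q [-0.108  0.54   1.486  0.     1.113  0.121]
world delta [-2.7 -5.3 -2.1] TOOL slide mm [ 2.1 -1.4  5.8]
```

View pics/s7.png

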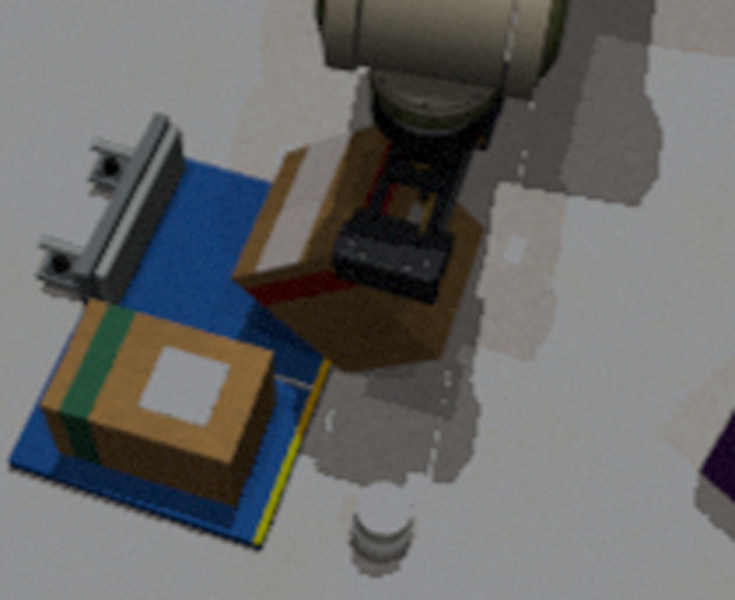

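The contact force now points nearly through the pivot (wedged by finger friction, about 19 N in total). I'll move up and forward along the face so that the friction helps.

Call:
step_arm([
  {"slide":[-0.002,0,0],"twist":0,"grip":0.6},
  {"slide":[-0.0025,0,0.001],"twist":0,"grip":0.6},
  {"slide":[-0.0025,0,0.0015],"twist":0,"grip":0.6},
  {"slide":[-0.0025,0,0.002],"twist":0,"grip":0.6},
  {"slide":[-0.0025,0,0.002],"twist":0,"grip":0.6},
  {"slide":[-0.0025,0,0.002],"twist":0,"grip":0.6},
  {"slide":[-0.0025,0,0.002],"twist":0,"grip":0.6},
  {"slide":[-0.0025,0,0.002],"twist":0,"grip":0.6},
  {"slide":[-0.0025,0,0.002],"twist":0,"grip":0.6},
  {"slide":[-0.0025,0,0.002],"twist":0,"grip":0.6},
])

```text
time: 13.9
eef_pos: [571.1, 38.4, 142.9]
eef_rot: [-1.1, 1.571, -2.9]
wrist_force: [0.1, -0.0, -0.3]
gripper_width: 70.4
```

```bash
python3 - <<'E'
from h import *
goto(-120,0,150)
p=eyes.capture('scene'); b=p['frame'][130:320,190:400]; save('s8.png',cv2.resize(b,None,fx=3.5,fy=3.5,interpolation=cv2.INTER_CUBIC)[:600])
E
```

```text
t 13.9 dock xy [-129.05    0.71] z 142.88 w 70.4
toolx [-0. -0. -1.] tooly [ 0.9739 -0.227  -0.    ] toolz [-0.227  -0.9739  0.    ]
tooly in dock angle from dock y (deg, cw toward +x): -0.02
force dock -0.01 0.14 -0.32 q [-0.137  0.504  1.479 -0.     1.159  0.092]
world delta [-2.8 -8.7  7.1] TOOL slide mm [-7.1 -0.7  9. ]
```

View pics/s8.png

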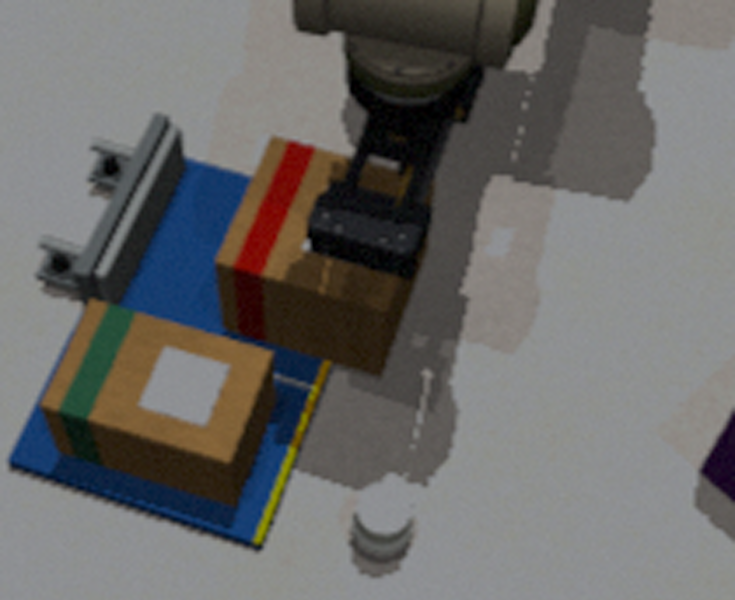

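```bash
python3 - <<'E'
from h import *
import pickle
S=pickle.load(open('P0.pkl','rb'))['scene']
f=lambda u,v:((u+.5)/3.5-.5+190,(v+.5)/3.5-.5+130)
for q in [(272,138),(217,262),(410,278)]: print(todock(back(S,[f(*q)],112)[0]).round(1))
print(todock(back(S,[f(380,374)],12)[0]).round(1),todock(back(S,[f(228,326)],12)[0]).round(1))
goto(-165,0,56)
E
```

```text
[-13.8 -58.1]
[-14.4  59.3]
[-149.7   27. ]
[-140.8   57.1] [-15.4  55.5]
t 13.95 dock xy [-128.87    0.87] z 143.21 w 70.3
toolx [ 4.e-04 -1.e-04 -1.e+00] tooly [ 9.739e-01 -2.271e-01  5.000e-04] toolz [-0.2271 -0.9739  0.    ]
tooly in dock angle from dock y (deg, cw toward +x): -0.01
force dock -0.69 0.62 -0.96 q [-0.138  0.503  1.479 -0.     1.159  0.091]
world delta [  7.4  35.4 -87.2] TOOL slide mm [ 87.2  -0.9 -36.1]
```

The carton lies on its side, square and centred in the lane (top end at x = -14, y = -58 to 59). Next I go behind its base end.

Call:
step_arm([
  {"slide":[0,0,-0.019],"twist":0,"grip":0.6},
  {"slide":[0,0,-0.019],"twist":0,"grip":0.6},
  {"slide":[0,0,-0.018],"twist":0,"grip":0.6},
  {"slide":[0.02,0,0],"twist":0,"grip":0.6},
  {"slide":[0.02,0,0],"twist":0,"grip":0.6},
  {"slide":[0.02,0,0],"twist":0,"grip":0.6},
  {"slide":[0.018,0,0],"twist":0,"grip":0.6},
  {"slide":[0.009,0,0],"twist":0,"grip":0.6},
  {"slide":[0,0,0.005],"twist":0,"grip":0.6},
  {"slide":[0,0,0.008],"twist":0,"grip":0.6},
])

```text
time: 15.2
eef_pos: [581.2, 80.0, 56.4]
eef_rot: [1.718, 1.57, -0.082]
wrist_force: [-0.2, -0.5, -0.5]
gripper_width: 70.5
```

```bash
python3 - <<'E'
from h import *
goto(-153,0,56)
p=eyes.capture('scene'); b=p['frame'][130:320,190:400]; save('s9.png',cv2.resize(b,None,fx=3.5,fy=3.5,interpolation=cv2.INTER_CUBIC)[:600])
p=eyes.capture('top'); b=p['frame'][150:290,190:360]; save('t9.png',cv2.resize(b,None,fx=4,fy=4,interpolation=cv2.INTER_CUBIC))
E
```

```text
t 15.2 dock xy [-171.89    1.09] z 56.39 w 70.5
toolx [ 1.2e-03 -1.0e-04 -1.0e+00] tooly [ 0.9739 -0.2268  0.0012] toolz [-2.268e-01 -9.739e-01 -2.000e-04]
tooly in dock angle from dock y (deg, cw toward +x): -0.03
force dock 0.55 -0.03 -0.46 q [-0.063  0.641  1.505 -0.     0.995  0.166]
world delta [ -5.4 -18.2  -0.4] TOOL slide mm [ 0.4 -1.1 18.9]
```

View pics/s9.png

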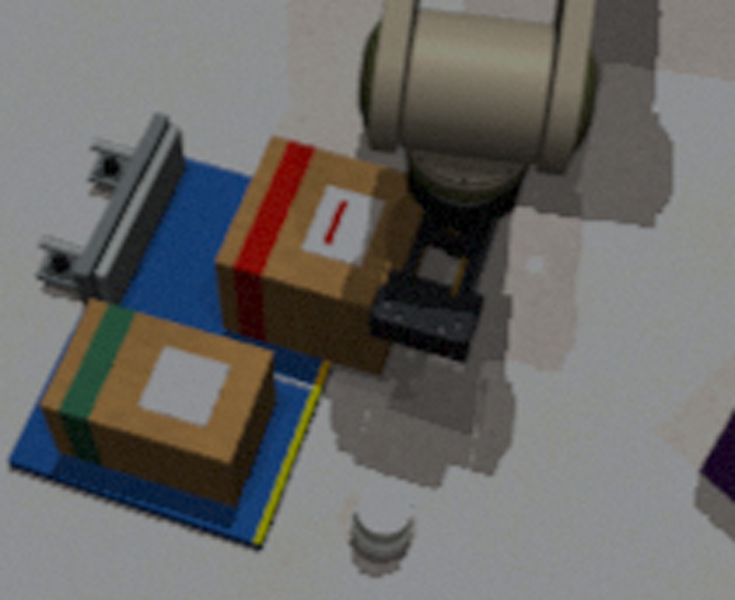

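View pics/t9.png

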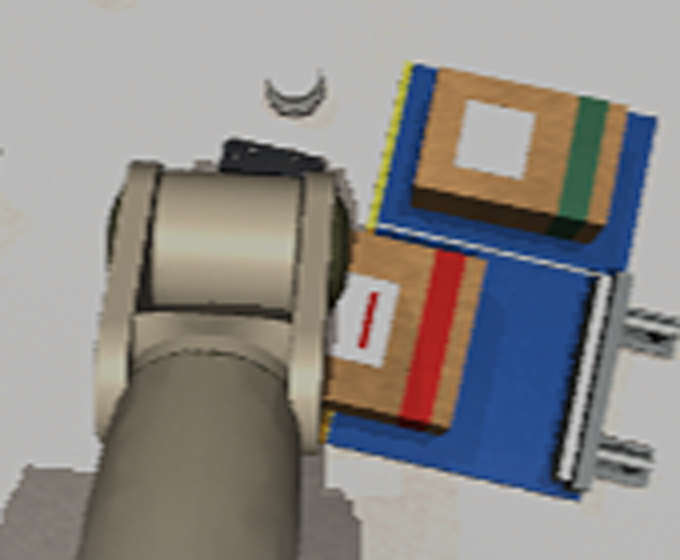

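Call:
step_arm([
  {"slide":[0,-0.0005,0.006],"twist":0,"grip":0.6},
  {"slide":[0,-0.0005,0.006],"twist":0,"grip":0.6},
  {"slide":[0,0,0.004],"twist":0,"grip":0.6},
  {"slide":[0,0,0.003],"twist":0,"grip":0.6},
  {"slide":[0,0,0.003],"twist":0,"grip":0.6},
  {"slide":[0,0,0.004],"twist":0,"grip":0.6},
  {"slide":[0,0,0.004],"twist":0,"grip":0.6},
  {"slide":[0,0,0.004],"twist":0,"grip":0.6},
  {"slide":[0,0,0.004],"twist":0,"grip":0.6},
  {"slide":[0,0,0.004],"twist":0,"grip":0.6},
])

```text
time: 16.55
eef_pos: [570.3, 39.5, 55.8]
eef_rot: [1.967, 1.571, 0.167]
wrist_force: [0.0, 2.0, 0.3]
gripper_width: 70.2
```

```bash
python3 - <<'E'
from h import *
goto(-79,0,56)
E
```

```text
t 16.55 dock xy [-129.91   -0.23] z 55.77 w 70.2
toolx [ 2.e-04  0.e+00 -1.e+00] tooly [ 9.739e-01 -2.271e-01  1.000e-04] toolz [-2.271e-01 -9.739e-01 -1.000e-04]
tooly in dock angle from dock y (deg, cw toward +x): -0.01
force dock -1.95 -0.41 0.29 q [-0.136  0.615  1.554  0.     0.972  0.093]
world delta [-11.3 -49.6   0.2] TOOL slide mm [-0.2  0.2 50.9]
```

Call:
step_arm([
  {"slide":[0,0,0.004],"twist":0,"grip":0.6},
  {"slide":[0,0,0.004],"twist":0,"grip":0.6},
  {"slide":[0,0,0.004],"twist":0,"grip":0.6},
  {"slide":[0,0,0.004],"twist":0,"grip":0.6},
  {"slide":[0,0,0.004],"twist":0,"grip":0.6},
  {"slide":[0,0,0.004],"twist":0,"grip":0.6},
  {"slide":[0,0,0.004],"twist":0,"grip":0.6},
  {"slide":[0,0,0.004],"twist":0,"grip":0.6},
  {"slide":[0,0,0.004],"twist":0,"grip":0.6},
  {"slide":[0,0,0.004],"twist":0,"grip":0.6},
])

```text
time: 17.8
eef_pos: [561.2, 0.5, 55.7]
eef_rot: [3.002, 1.571, 1.202]
wrist_force: [0.8, 1.2, 2.1]
gripper_width: 70.5
```

```bash
python3 - <<'E'
from h import *
goto(-79,0,56)
p=eyes.capture('scene'); b=p['frame'][140:260,180:340]; save('s10.png',cv2.resize(b,None,fx=5,fy=5,interpolation=cv2.INTER_CUBIC))
p=eyes.capture('top'); b=p['frame'][180:290,230:370]; save('t10.png',cv2.resize(b,None,fx=5,fy=5,interpolation=cv2.INTER_CUBIC))
E
```

```text
t 17.8 dock xy [-89.92  -0.26] z 55.74 w 70.5
toolx [ 0.  0. -1.] tooly [ 0.9739 -0.227   0.    ] toolz [-0.227  -0.9739 -0.    ]
tooly in dock angle from dock y (deg, cw toward +x): -0.02
force dock -1.34 0.46 2.1 q [-0.208  0.596  1.588  0.     0.957  0.021]
world delta [ -2.2 -10.7   0.3] TOOL slide mm [-0.3  0.3 10.9]
```

View pics/s10.png

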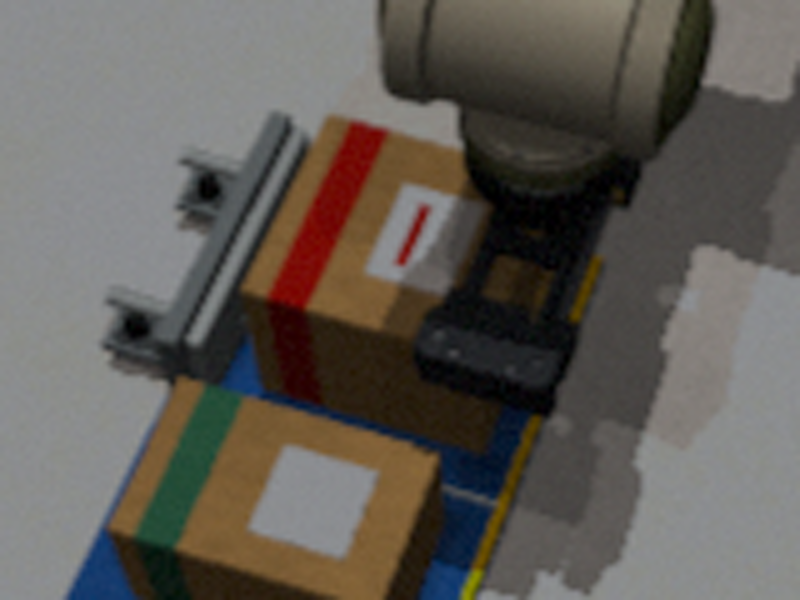

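View pics/t10.png

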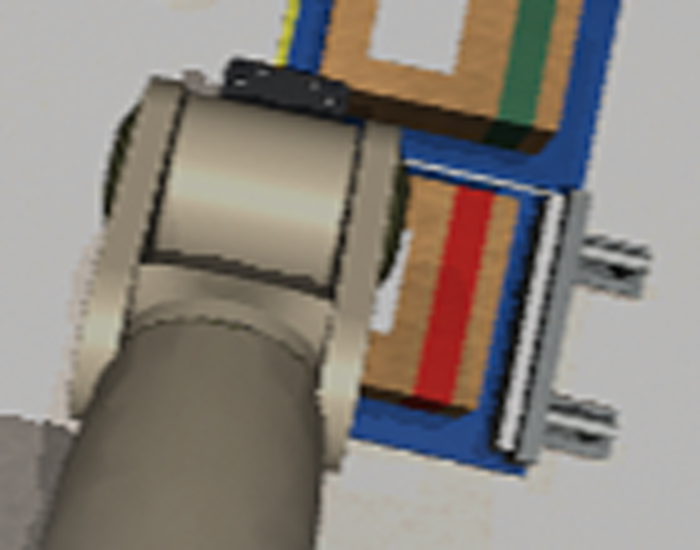

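Call:
step_arm([
  {"slide":[0,0,0.0015],"twist":0,"grip":0.6},
  {"slide":[0,0,0.0015],"twist":0,"grip":0.6},
  {"slide":[0,0,0.0015],"twist":0,"grip":0.6},
  {"slide":[0,0,0.0015],"twist":0,"grip":0.6},
  {"slide":[0,0,0.0015],"twist":0,"grip":0.6},
  {"slide":[0,0,0.0015],"twist":0,"grip":0.6},
  {"slide":[0,0,0.001],"twist":0,"grip":0.6},
  {"slide":[0,0,0.001],"twist":0,"grip":0.6},
  {"slide":[0,0,0.0005],"twist":0,"grip":0.6},
  {"slide":[0,0,0.0005],"twist":0,"grip":0.6},
])

```text
time: 19.15
eef_pos: [558.5, -10.9, 55.7]
eef_rot: [-2.738, 1.571, 1.746]
wrist_force: [0.1, 1.7, -0.8]
gripper_width: 70.2
```

```bash
python3 - <<'E'
from h import *
goto(-70,0,56)
p=eyes.capture('top'); b=p['frame'][200:290,300:360]; save('t11.png',cv2.resize(b,None,fx=6,fy=6,interpolation=cv2.INTER_CUBIC))
E
```

```text
t 19.15 dock xy [-78.15  -0.26] z 55.73 w 70.2
toolx [-0.  0. -1.] tooly [ 0.9739 -0.227  -0.    ] toolz [-0.227  -0.9739 -0.    ]
tooly in dock angle from dock y (deg, cw toward +x): -0.01
force dock -1.69 -0.28 -0.79 q [-0.229  0.592  1.596  0.     0.953 -0.   ]
world delta [-1.6 -8.   0.3] TOOL slide mm [-0.3  0.3  8.1]
```

View pics/t11.png

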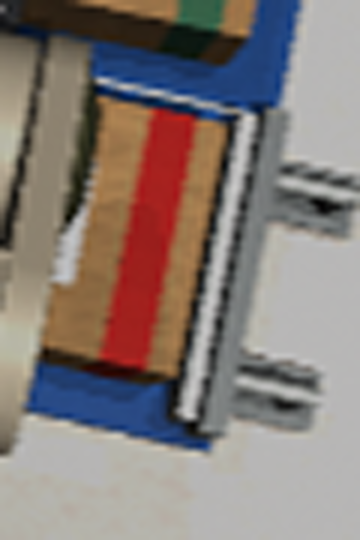

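Call:
step_arm([
  {"slide":[0,0,0.0003],"twist":0,"grip":0.6},
  {"slide":[0,0,0.0003],"twist":0,"grip":0.6},
  {"slide":[0,0,0.0003],"twist":0,"grip":0.6},
  {"slide":[0,0,0.0003],"twist":0,"grip":0.6},
  {"slide":[0,0,0.0003],"twist":0,"grip":0.6},
  {"slide":[0,0,0.0002],"twist":0,"grip":0.6},
  {"slide":[0,0,0.0002],"twist":0,"grip":0.6},
  {"slide":[0,0,0.0002],"twist":0,"grip":0.6},
  {"slide":[0,0,0.0002],"twist":0,"grip":0.6},
  {"slide":[0,0,0.0002],"twist":0,"grip":0.6},
])

```text
time: 20.45
eef_pos: [558.0, -13.3, 55.7]
eef_rot: [-1.609, 1.571, 2.875]
wrist_force: [-0.0, 1.7, -1.4]
gripper_width: 70.2
```

Call:
step_arm([
  {"slide":[0,0,0.0002],"twist":0,"grip":0.6},
  {"slide":[0,0,0.0002],"twist":0,"grip":0.6},
  {"slide":[0,0,0.0002],"twist":0,"grip":0.6},
  {"slide":[0,0,0.0002],"twist":0,"grip":0.6},
  {"slide":[0,0,0.0002],"twist":0,"grip":0.6},
  {"slide":[0,0,0.0002],"twist":0,"grip":0.6},
  {"slide":[0,0,0.0002],"twist":0,"grip":0.6},
  {"slide":[0,0,0.0002],"twist":0,"grip":0.6},
  {"slide":[0,0,0.0002],"twist":0,"grip":0.6},
  {"slide":[0,0,0.0002],"twist":0,"grip":0.6},
])

```text
time: 21.7
eef_pos: [557.5, -15.3, 55.7]
eef_rot: [0.998, 1.571, -0.802]
wrist_force: [0.3, 1.6, -0.1]
gripper_width: 70.9
```

Call:
step_arm([
  {"slide":[0,0,0.0002],"twist":0,"grip":0.6},
  {"slide":[0,0,0.0002],"twist":0,"grip":0.6},
  {"slide":[0,0,0.0002],"twist":0,"grip":0.6},
  {"slide":[0,0,0.0002],"twist":0,"grip":0.6},
  {"slide":[0,0,0.0002],"twist":0,"grip":0.6},
  {"slide":[0,0,0.0002],"twist":0,"grip":0.6},
  {"slide":[0,0,0.0002],"twist":0,"grip":0.6},
  {"slide":[0,0,0.0002],"twist":0,"grip":0.6},
  {"slide":[0,0,0.0002],"twist":0,"grip":0.6},
  {"slide":[0,0,0.0002],"twist":0,"grip":0.6},
])

```text
time: 22.95
eef_pos: [557.1, -17.3, 55.7]
eef_rot: [0.861, 1.571, -0.939]
wrist_force: [1.0, 1.3, -0.3]
gripper_width: 70.6
```

Call:
step_arm([
  {"slide":[0,0,0.0002],"twist":0,"grip":0.6},
  {"slide":[0,0,0.0002],"twist":0,"grip":0.6},
  {"slide":[0,0,0.0002],"twist":0,"grip":0.6},
  {"slide":[0,0,0.0002],"twist":0,"grip":0.6},
  {"slide":[0,0,0.0002],"twist":0,"grip":0.6},
  {"slide":[0,0,0.0002],"twist":0,"grip":0.6},
  {"slide":[0,0,0.0002],"twist":0,"grip":0.6},
  {"slide":[0,0,0.0002],"twist":0,"grip":0.6},
  {"slide":[0,0,0.0002],"twist":0,"grip":0.6},
  {"slide":[0,0,0.0002],"twist":0,"grip":0.6},
])

```text
time: 24.2
eef_pos: [556.6, -19.2, 55.7]
eef_rot: [1.398, 1.571, -0.402]
wrist_force: [0.5, 1.9, -0.1]
gripper_width: 70.5
```

Call:
step_arm([
  {"slide":[0,0,0.0002],"twist":0,"grip":0.6},
  {"slide":[0,0,0.0002],"twist":0,"grip":0.6},
  {"slide":[0,0,0.0002],"twist":0,"grip":0.6},
  {"slide":[0,0,0.0002],"twist":0,"grip":0.6},
  {"slide":[0,0,0.0002],"twist":0,"grip":0.6},
  {"slide":[0,0,0.0002],"twist":0,"grip":0.6},
  {"slide":[0,0,0.0002],"twist":0,"grip":0.6},
  {"slide":[0,0,0.0002],"twist":0,"grip":0.6},
  {"slide":[0,0,0.0002],"twist":0,"grip":0.6},
  {"slide":[0,0,0.0002],"twist":0,"grip":0.6},
])

```text
time: 25.45
eef_pos: [556.5, -20.4, 55.9]
eef_rot: [2.79, 1.569, 0.99]
wrist_force: [3.5, 9.5, 2.1]
gripper_width: 70.6
```

```bash
python3 - <<'E'
from h import *
goto(-70,0,56)
p=eyes.capture('scene'); b=p['frame'][150:240,195:285]; save('s12.png',cv2.resize(b,None,fx=6,fy=6,interpolation=cv2.INTER_CUBIC))
p=eyes.capture('top'); b=p['frame'][200:290,300:360]; save('t12.png',cv2.resize(b,None,fx=6,fy=6,interpolation=cv2.INTER_CUBIC))
E
```

```text
t 25.45 dock xy [-68.48  -0.15] z 55.87 w 70.6
toolx [ 8.0e-04  1.3e-03 -1.0e+00] tooly [ 9.738e-01 -2.276e-01  5.000e-04] toolz [-0.2276 -0.9738 -0.0014]
tooly in dock angle from dock y (deg, cw toward +x): 0.02
force dock -10.03 1.27 2.09 q [-0.248  0.588  1.603  0.002  0.95  -0.019]
world delta [0.5 1.5 0.1] TOOL slide mm [-0.1  0.1 -1.5]
```

View pics/s12.png

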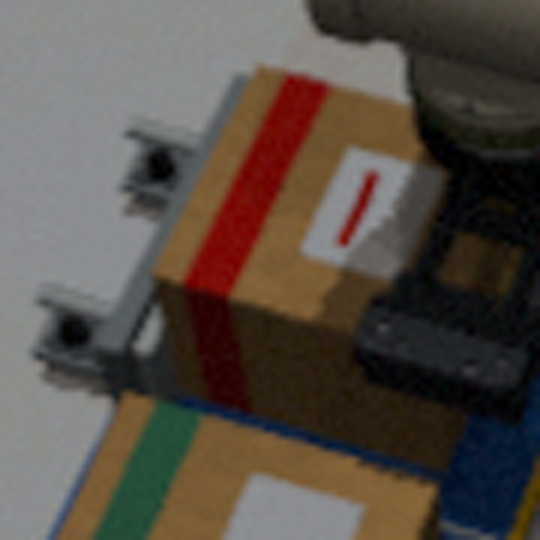

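View pics/t12.png

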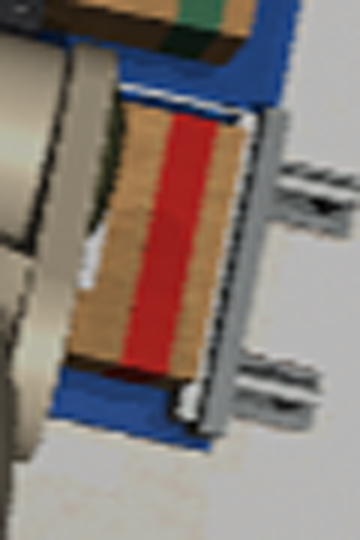

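Contact: 10 N at x = -68.5, and the carton end meets the face squarely. I'll add a little and hold.

Call:
step_arm([
  {"slide":[0,0,0.0002],"twist":0,"grip":0.6},
  {"slide":[0,0,0],"twist":0,"grip":0.6},
  {"slide":[0,0,0],"twist":0,"grip":0.6},
  {"slide":[0,0,0],"twist":0,"grip":0.6},
  {"slide":[0,0,0],"twist":0,"grip":0.6},
  {"slide":[0,0,0],"twist":0,"grip":0.6},
  {"slide":[0,0,0],"twist":0,"grip":0.6},
  {"slide":[0,0,0],"twist":0,"grip":0.6},
  {"slide":[0,0,0],"twist":0,"grip":0.6},
  {"slide":[0,0,0],"twist":0,"grip":0.6},
])

```text
time: 26.8
eef_pos: [556.5, -20.4, 55.9]
eef_rot: [2.744, 1.569, 0.944]
wrist_force: [3.2, 8.4, 1.0]
gripper_width: 70.3
```

```bash
python3 - <<'E'
from h import *
report()
E
```

```text
t 26.8 dock xy [-68.48  -0.12] z 55.92 w 70.3
toolx [ 0.0011  0.0015 -1.    ] tooly [ 9.738e-01 -2.276e-01  7.000e-04] toolz [-0.2276 -0.9738 -0.0017]
tooly in dock angle from dock y (deg, cw toward +x): 0.02
force dock -8.96 1.24 0.95 q [-0.248  0.588  1.603  0.002  0.95  -0.019]
```

Call:
step_arm([
  {"slide":[0,0,0.0003],"twist":0,"grip":0.6},
  {"slide":[0,0,0],"twist":0,"grip":0.6},
  {"slide":[0,0,0],"twist":0,"grip":0.6},
  {"slide":[0,0,0],"twist":0,"grip":0.6},
  {"slide":[0,0,0],"twist":0,"grip":0.6},
  {"slide":[0,0,0],"twist":0,"grip":0.6},
  {"slide":[0,0,0],"twist":0,"grip":0.6},
  {"slide":[0,0,0],"twist":0,"grip":0.6},
  {"slide":[0,0,0],"twist":0,"grip":0.6},
  {"slide":[0,0,0],"twist":0,"grip":0.6},
])

```text
time: 28.05
eef_pos: [556.5, -20.4, 56.0]
eef_rot: [2.74, 1.568, 0.939]
wrist_force: [3.8, 10.7, 1.2]
gripper_width: 70.2
```

```bash
python3 - <<'E'
from h import *
c,s=np.cos(D[2]),np.sin(D[2]); F=[]
for i in range(6):
    f=bot.get_state()['wrist_force']; F.append(c*f[0]+s*f[1]); eyes.capture('wrist')
print(np.round(F,2),np.mean(F)); report()
E
```

```text
[-11.3  -12.1  -11.8  -10.92 -12.34 -10.89] -11.557420460052688
t 28.35 dock xy [-68.46  -0.08] z 55.96 w 70.4
toolx [ 0.0013  0.0019 -1.    ] tooly [ 9.737e-01 -2.278e-01  9.000e-04] toolz [-0.2278 -0.9737 -0.0021]
tooly in dock angle from dock y (deg, cw toward +x): 0.03
force dock -10.95 1.84 1.31 q [-0.248  0.588  1.603  0.003  0.95  -0.02 ]
```

Call:
step_arm([
  {"slide":[0,0,0.0001],"twist":0,"grip":0.6},
  {"slide":[0,0,0],"twist":0,"grip":0.6},
  {"slide":[0,0,0],"twist":0,"grip":0.6},
  {"slide":[0,0,0],"twist":0,"grip":0.6},
  {"slide":[0,0,0],"twist":0,"grip":0.6},
  {"slide":[0,0,0],"twist":0,"grip":0.6},
  {"slide":[0,0,0],"twist":0,"grip":0.6},
  {"slide":[0,0,0],"twist":0,"grip":0.6},
  {"slide":[0,0,0],"twist":0,"grip":0.6},
  {"slide":[0,0,0],"twist":0,"grip":0.6},
])

```text
time: 29.6
eef_pos: [556.5, -20.4, 56.0]
eef_rot: [2.781, 1.568, 0.981]
wrist_force: [4.4, 11.6, 1.1]
gripper_width: 70.7
```

Call:
step_arm([
  {"slide":[0,0,0],"twist":0,"grip":0.6},
  {"slide":[0,0,0],"twist":0,"grip":0.6},
  {"slide":[0,0,0],"twist":0,"grip":0.6},
  {"slide":[0,0,0],"twist":0,"grip":0.6},
  {"slide":[0,0,0],"twist":0,"grip":0.6},
  {"slide":[0,0,0],"twist":0,"grip":0.6},
  {"slide":[0,0,0],"twist":0,"grip":0.6},
  {"slide":[0,0,0],"twist":0,"grip":0.6},
  {"slide":[0,0,0],"twist":0,"grip":0.6},
  {"slide":[0,0,0],"twist":0,"grip":0.6},
])

```text
time: 30.85
eef_pos: [556.5, -20.4, 56.0]
eef_rot: [2.747, 1.568, 0.946]
wrist_force: [4.8, 11.7, 2.0]
gripper_width: 70.5
```

```bash
python3 - <<'E'
from h import *
c,s=np.cos(D[2]),np.sin(D[2]); F=[]
for i in range(6):
    f=bot.get_state()['wrist_force']; F.append(c*f[0]+s*f[1]); eyes.capture('wrist')
print(np.round(F,2),np.mean(F)); report()
E
```

```text
[-12.48 -12.94 -11.96 -12.56 -12.21 -11.25] -12.23328847664411
t 31.15 dock xy [-68.43  -0.07] z 55.98 w 70.4
toolx [ 0.0014  0.002  -1.    ] tooly [ 9.737e-01 -2.278e-01  9.000e-04] toolz [-0.2278 -0.9737 -0.0023]
tooly in dock angle from dock y (deg, cw toward +x): 0.03
force dock -12.28 2.06 1.26 q [-0.248  0.588  1.603  0.003  0.95  -0.02 ]
```

It held a steady 12.2 N for over 2.5 s. Now I withdraw straight back, then up.

Call:
step_arm([
  {"slide":[0,0,-0.0005],"twist":0,"grip":0.6},
  {"slide":[0,0,-0.0005],"twist":0,"grip":0.6},
  {"slide":[0,0,-0.001],"twist":0,"grip":0.6},
  {"slide":[0,0,-0.003],"twist":0,"grip":0.6},
  {"slide":[0,0,-0.01],"twist":0,"grip":0.6},
  {"slide":[0,0,-0.02],"twist":0,"grip":0.6},
  {"slide":[0,0,-0.03],"twist":0,"grip":0.6},
  {"slide":[-0.03,0,0],"twist":0,"grip":0.6},
  {"slide":[-0.05,0,0],"twist":0,"grip":0.6},
  {"slide":[-0.05,0,0],"twist":0,"grip":0.6},
])

```text
time: 32.4
eef_pos: [570.6, 43.0, 187.1]
eef_rot: [-1.546, 1.57, 2.938]
wrist_force: [0.5, -0.4, 0.3]
gripper_width: 70.4
```

Call:
step_arm([
  {"slide":[-0.02,0,-0.03],"twist":0,"grip":0.6},
  {"slide":[0,0,-0.04],"twist":0,"grip":0.6},
  {"slide":[0,0,-0.04],"twist":0,"grip":0.6},
  {"slide":[0,0,-0.04],"twist":0,"grip":0.6},
  {"slide":[0,0,-0.04],"twist":0,"grip":0.6},
  {"slide":[0,0,-0.02],"twist":0,"grip":0.6},
  {"slide":[0,0,0],"twist":0,"grip":0.6},
  {"slide":[0,0,0],"twist":0,"grip":0.6},
  {"slide":[0,0,0],"twist":0,"grip":0.6},
  {"slide":[0,0,0],"twist":0,"grip":0.6},
])

```text
time: 33.65
eef_pos: [618.5, 245.5, 205.9]
eef_rot: [2.041, 1.571, 0.241]
wrist_force: [0.7, 0.4, -0.3]
gripper_width: 70.3
```

```bash
python3 - <<'E'
from h import *
report()
p=eyes.capture('scene'); b=p['frame'][140:260,180:340]; save('s13.png',cv2.resize(b,None,fx=5,fy=5,interpolation=cv2.INTER_CUBIC)); save('s13f.png',p['frame'])
q=eyes.capture('top'); b=q['frame'][160:290,250:370]; save('t13.png',cv2.resize(b,None,fx=4.5,fy=4.5,interpolation=cv2.INTER_CUBIC))
E
```

```text
t 33.65 dock xy [-3.415e+02 -1.500e-01] z 205.95 w 70.3
toolx [ 2.e-04  0.e+00 -1.e+00] tooly [ 9.737e-01 -2.279e-01  1.000e-04] toolz [-2.279e-01 -9.737e-01 -1.000e-04]
tooly in dock angle from dock y (deg, cw toward +x): 0.03
force dock -0.55 0.55 -0.3 q [0.202 0.655 1.06  0.    1.427 0.432]
```

View pics/s13.png

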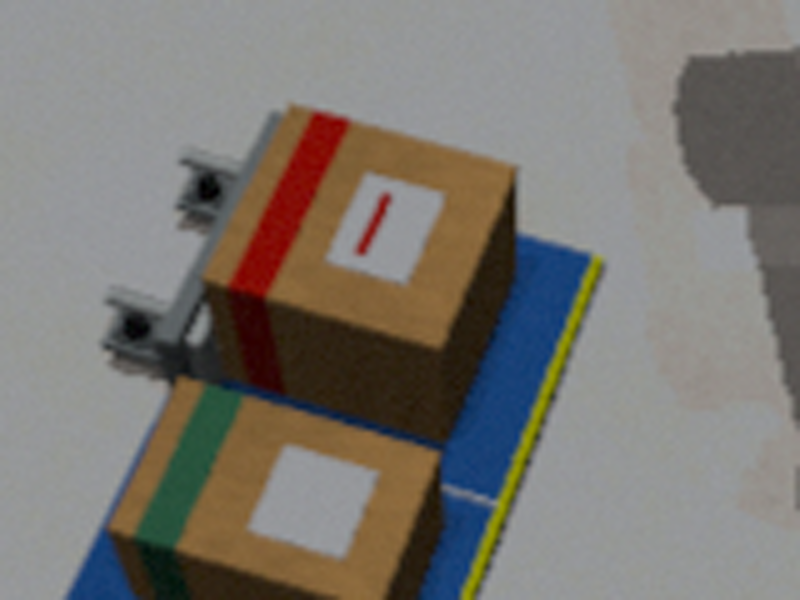

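View pics/t13.png

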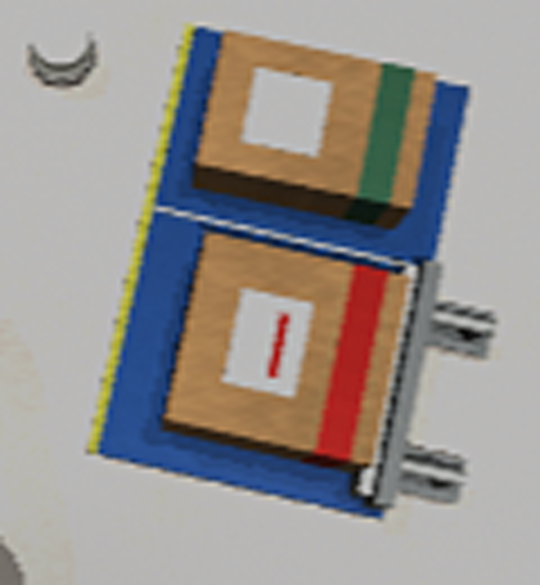

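View pics/s13f.png

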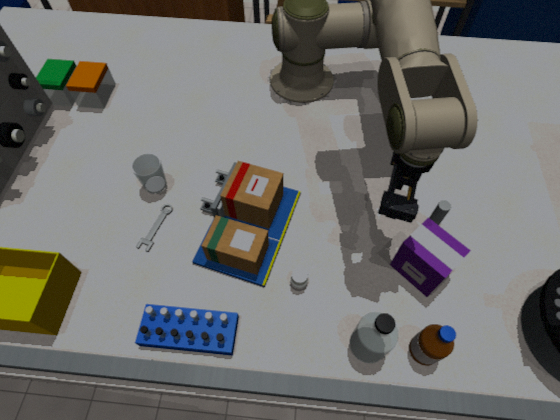

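```bash
python3 - <<'E'
from fit import *
S=eyes.capture('scene');T=eyes.capture('top')
cs=lambda u,v:np.array([(u+.5)/5-.5+180,(v+.5)/5-.5+140]); ct=lambda u,v:np.array([(u+.5)/4.5-.5+250,(v+.5)/4.5-.5+160])
h=112
obs=[(S,cs(290,106),(65,-60,h)),(S,cs(518,166),(-65,-60,h)),(S,cs(443,347),(-65,60,h)),(S,cs(207,286),(65,60,h)),
(T,ct(205,237),(-65,60,h)),(T,ct(412,278),(65,60,h)),(T,ct(370,465),(65,-60,h)),(T,ct(163,420),(-65,-60,h))]
c,r=fitpose(obs,[540,-90,-1.8]); print(todock(c),'yaw rel deg',np.degrees(c[2]-D[2]),r.round(1))
print('expected centre x',-68.45+9+65, 'front',todock(c)[0]+65)
E
```

```text
[ 5.68559514 -0.48882055] yaw rel deg 0.6380209404186794 [ 0.3 -0.4  0.5 -0.2  0.6  0.4 -0.4 -1.1  0.1 -1.1 -0.4 -0.5  0.8  0.1
  0.6  0.2]
expected centre x 5.549999999999997 front 70.68559514259262
```

The fitted centre agrees with the finger contact (x 5.7 against 5.6 mm, y -0.5 mm) and the carton is square to within 0.6°, about the accuracy of the fit. The arm is clear, so I hand the job in.

```bash
python3 -c "
from station import bot
print(bot.close_job())"
```

```text
the job is handed in; nothing more can be done
None
```

The job is handed in. The red-banded carton lies on its side with its banded end against the steel face, and the arm is well clear. It took about 34 s of the allowed 72 s.

**What I did**
- **Standing slide:** I pushed the carton upright until it stood square against the yellow edge. The force at the end of that push was about 14 N.
- **Tipping:** I pushed high at 4–6 N until the fingers wedged briefly at about 19 N in total, near the 37° balance point. I freed it by moving up and forward, and the carton then went over by itself.
- **Lying slide and press:** I slid it along the plate with about 2 N, felt the steel face, and held a steady press of about 12.2 N for more than 2.5 s. That is the force at the fingers; friction on the plate may make it up to 2 N less at the stop.

**Last checks**
- **Position:** the carton is centred in its lane at y = -0.5 mm. The camera fit puts its lengthwise position within 0.2 mm of the finger contact.
- **Squareness:** it is square to the plate within 0.6°, about what the fit can resolve.
- **Other objects:** the last pictures show everything else where it was.
- **Forces:** the highest I read was about 19 N, below the 25 N limit. Readings came only at the ends of moves, so a brief higher peak while the fingers were wedged can't be ruled out.

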